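# Snap a rejection-type cartridge fuse into its spring clips

## Task

Take the spare fuse that has a groove round one end out of the rack and snap it sideways into the two spring clips of the fuse block, grooved end in the clip that has the rejection pin, fully home in both clips. Do not force it: if the end with the pin stays high, the groove is not over the pin, so keep only a light pressure on it and slide the fuse lengthways until that end drops, or the pin bends. Leave the plain fuse in the rack and the tape roll, screwdriver and side cutters on the bench where they are.

Things in the scene. Friction and masses are not known exactly. Their poses are not given: they have to be found in the camera images.
- fuse: the fuse to fit: white ceramic cartridge 127 mm long, about 75 g, steel end caps 20.6 mm across and 23.5 mm long, tube between them 19.6 mm across; lies level in one place of the rack. Origin at its centre, on its axis; x runs along the axis to the grooved end, whose cap has an annular groove 5 mm wide, cut to a neck 9.4 mm across. Grip it across the middle of the tube.
- groove (a point): point on the fuse's axis at the middle of the groove's width, 49.5 mm from the fuse's centre towards +x; the cap runs on 14 mm beyond it
- plain_end (a point): point on the fuse's axis in the other end cap, 51 mm from the fuse's centre towards -x
- fuse_block: black fuse block on an aluminium plate 170 x 80 x 4 mm fixed to the bare worktop. Origin under the plate's middle; x along the block towards the pin clip, z up. Two pedestals 26.5 mm high carry the clips; the web between them is 10 mm high, so fingers may straddle it. Pressing the fuse on the block with over 35 N bends the pin; the clips' own squeeze is some 12 N of that.
- seat (a point): point on the block where the centre line of a fully seated fuse runs, 40 mm above the plate's underside and midway along the block; x along the fuse line towards the pin clip, z up. Seated, the groove and plain_end points both lie at z = 0 of this frame.
- rack: grey plastic rack, plate 130 x 100 x 4 mm, fixed on the mat, two parallel places at y = +27 and -27 mm, each of two saddles 10 mm thick at x = +34 and -34 mm. Origin under the plate's middle; a fuse lies along x, its axis 27.8 mm above the plate's underside, with room for fingers between the saddles. Which fuse lies in which place varies.
- plain_fuse: a second fuse of the same size and materials without a groove, in the rack's other place; origin at its centre, x along its axis
- film_tape: roll of tape 74 mm across and 15 mm high lying behind the block; origin under its centre
- screwdriver: screwdriver 176 mm long lying near the front edge; origin under its middle, y along it
- side_cutters: side cutters 109 mm long lying to the right in front of the rack; origin under the middle, y along them
- fixed_clip (a point): where a seated fuse's centre line crosses the middle of the clip without a pin, 51 mm from seat. Each clip has two sprung leaves 13 mm wide: lips 25 mm apart 16.5 mm above this line, narrowing to a throat of 14.4 mm 7.5 mm above it. Both throats together take about 10 to 17 N straight down; past them the clips themselves pull the fuse down.
- slot (a point): on the seated centre line, 49.5 mm from seat, over the middle of the slot of the pin clip, which is screwed down anywhere within 6.5 mm of here along x: its place is not in the readings. Its pin, a rounded rib 3 mm thick, stands 5 mm up from the clip's floor into the groove (1 mm play each way). Off the groove it holds that end 3 to 5 mm high. Feel for it with 3 to 8 N; seat with the same.

How it is judged:
On the way:
1. the grooved fuse has been lifted out of the rack (height (world z) of fuse above 0.07 m), for 0.1 s.
At the end, for the whole second after the job is handed in: The grooved fuse lies fully home in both clips, grooved end in the pin clip with the groove over the pin: groove and plain_end no more than 1.5 mm above and 2 mm below the seated height and within 3 mm of the fuse line sideways; the fuse is released and at rest (z of groove in the frame of seat between -0.002 and 0.0015 m and z of plain_end in the frame of seat between -0.002 and 0.0015 m and x of groove in the frame of seat between 0.0411 and 0.058 m and linear speed of fuse below 0.01 m/s and y of groove in the frame of seat between -0.003 and 0.003 m and y of plain_end in the frame of seat between -0.003 and 0.003 m); the robot touches nothing.
It fails at once if the fuse was pressed against the block with more than 35 N (contact force between fuse and fuse_block above 35 N).
It fails at once if the plain fuse was moved (distance of plain_fuse from where it was at the start of the episode above 0.03 m).
It fails at once if tape, screwdriver or cutters were pushed aside (distance of any of film_tape, screwdriver, side_cutters from where it was at the start of the episode above 0.03 m).
It also fails if it takes over 58 s, if anything falls off the work surface, if the arm or the gripper's body presses on something with over 40 N, if the wrist force passes 120 N, or if a joint passes its speed limit or range.

## Robot

A 6-joint arm with a two-finger parallel gripper is mounted at the origin on a cart in front of the work surface, level with it; the furniture and walls round the work are solid. World frame = base frame: x ahead of the robot, y to its left, z up, the work surface at z = 0. Lengths are in m, angles in rad, forces in N, time in s.
With the tool pointing down it reaches from about 0.275 to 0.85 m from the base axis. Payload 19 kg.
Tool frame: the origin (TCP) lies midway between the tips of the shut fingers; the grasp point (between the pads) lies 19 mm behind it; x points along the fingers, y is the direction in which the jaws open and shut, and the axes are right-handed (so a half turn about x gives the same grasp; the last joint's range is limited). The gripper opens to 85 mm and grips with 20 to 120 N. Pads are 22 mm wide; open, the fingers measure 114 mm over their backs; the gripper's body (76 mm by 85 mm) begins 54 mm behind the grasp point. The pads swing forward as they close: fully open they stand 13 mm farther back than shut.
Start: joints at [1.074, 0.15, 1.437, -0, 1.554, -0.134], TCP at [0.204, 0.538, 0.191] pointing down, gripper open.
Joint ranges: [-2.8, 2.8], [-0.68, 2.1], [0.12, 2.68], [-1.39, 4.53], [0.16, 2.79], [-2.81, 2.81]. Speed limits (rad/s): [1.89, 1.89, 2.22, 3.01, 3.01, 3.01].

## Interface

Orientations are given as a 3x3 rotation matrix whose columns are the frame's x, y, z axes.
In Python, from rig import manip gives the robot as it stands.
- The arm moves only by the shell command python3 -m crank 'ROWS' [OPENING] [FORCE]. ROWS is a JSON object of lists of equal length, an entry for each row: "dp": the shift along the world's x, y, z in mm, a list of three; "delta_rot": the turn, a rotation vector about the world's x, y, z in degrees, a list of three. In form: {"dp": [[dx, dy, dz], ...], "delta_rot": [[wx, wy, wz], ...]}. A call has exactly 5 rows; each row is the pose to reach, as a shift and turn from the pose commanded when the call began; what a row does not reach only later rows make up. A row lasts 1/12 s, in which the tool goes at most 41.7 mm and 7.16 degrees, less where a joint would pass 70% of its speed; a pose out of reach is approached as far as the arm can. A call with a gripper value outside its range is refused whole. OPENING is the gripper command: -1 is shut, 1 is fully open, values between are in proportion, set as the call begins (- or left out, the last holds). The fingers move at their own pace and stop on an object; FORCE is the grip in N (left out, the last holds). Time passes only in rows, so rows that repeat a pose let the fingers close, or fill a call up. It gives the time, the measured TCP pose, the force and the opening at its end, in the units of the state.
- manip.get_state(): the state, without advancing time (a new reading comes with each control period).
- manip.read_camera(name): name is "scene" or "top" or "wrist"; returns the picture (384x512x3 uint8, blue, green, red); there is no depth.
- manip.calibration(name): a dict with "fx", "fy", "cx", "cy" (pixels), "position" and "rotation" of the camera in the world. Camera axes: x right, y up, looking along -z (the intrinsics and any distortion apply to the point x, -y, -z); pixel columns grow to the right and rows downward; lengths in m; the calibration is good to about 2 mm. A picture is of the moment at which its call begins: read the wrist's pose just before it. calibration takes no time and is no camera call; for the wrist camera it gives the pose at the moment of the call.
- manip.job_done(): hands the job in, once; it reports no verdict.
The state is a dict: "time_s": time; "joint_positions": joint angles; "qd": joint speeds; "effort": joint torques, N m; "tcp_pos": TCP position; "eef_rot": TCP orientation; "wrist_force": force on the tool from outside, world axes, zero at the start; "wrist_torque": the same for the moment, N m; "opening": finger opening in m.
Only numpy, scipy, OpenCV 4.12 (cv2) and the standard library are available. Lean on these libraries where they do the work, as an engineer would, in place of code of your own. Each camera call takes 0.05 s, during which the arm holds its last target. There are 200 camera calls.

## Working session

There is one attempt and no reset: what is moved stays moved. The work goes in short steps, Python scripts to look and compute and a shell command to move; the robot and the scene stay as the last step left them, time stands still between calls to the robot, and variables do not carry over. Pictures are saved under pics/ and viewed, about 8 in all and at most 12, crops included, and the job is handed in when it is done.

```bash
mkdir -p pics; ls
python3 - <<'E'
from rig import manip
import cv2,numpy as np
for n in ("top","scene","wrist"):
    c=manip.calibration(n); im=manip.read_camera(n); cv2.imwrite(f"pics/{n}0.png",im)
    print(n,{k:np.round(v,4).tolist() if not isinstance(v,str) else v for k,v in c.items()})
s=manip.get_state()
print({k:np.round(v,3).tolist() for k,v in s.items()})
a=cv2.imread("pics/top0.png")
cv2.imwrite("pics/top0b.png",cv2.resize(a,(800,600),interpolation=cv2.INTER_CUBIC))
E
```

```text
pics
top {'fx': 494.9831, 'fy': 494.9831, 'cx': 258.9424, 'cy': 202.9025, 'position': [0.2384, -0.1818, 1.2291], 'rotation': [[0.0074, 0.9872, -0.1595], [-0.9999, 0.0086, 0.0073], [0.0086, 0.1595, 0.9872]]}
scene {'fx': 412.5706, 'fy': 412.5706, 'cx': 250.829, 'cy': 182.5478, 'position': [-0.1143, -0.5079, 0.7948], 'rotation': [[0.5182, 0.6521, -0.5534], [-0.8551, 0.4083, -0.3196], [0.0176, 0.6388, 0.7692]]}
wrist {'fx': 319.9402, 'fy': 319.9402, 'cx': 254.8638, 'cy': 195.1111, 'position': [0.1407, 0.5621, 0.3743], 'rotation': [[0.3539, -0.9001, -0.2542], [0.9353, 0.3403, 0.0972], [-0.001, -0.2722, 0.9623]]}
{'time_s': 0.15, 'joint_positions': [1.074, 0.151, 1.438, -0.0, 1.554, -0.134], 'qd': [0.0, -0.0, -0.001, 0.0, -0.001, 0.001], 'effort': [0.003, -71.338, -57.104, -0.0, 0.007, -0.0], 'tcp_pos': [0.204, 0.537, 0.191], 'eef_rot': [[-0.0, 0.355, 0.935], [-0.001, 0.935, -0.355], [-1.0, -0.001, -0.0]], 'wrist_force': [-0.51, 0.411, 0.252], 'wrist_torque': [-0.047, 0.032, -0.019], 'opening': 0.085}
```

View pics/top0b.png

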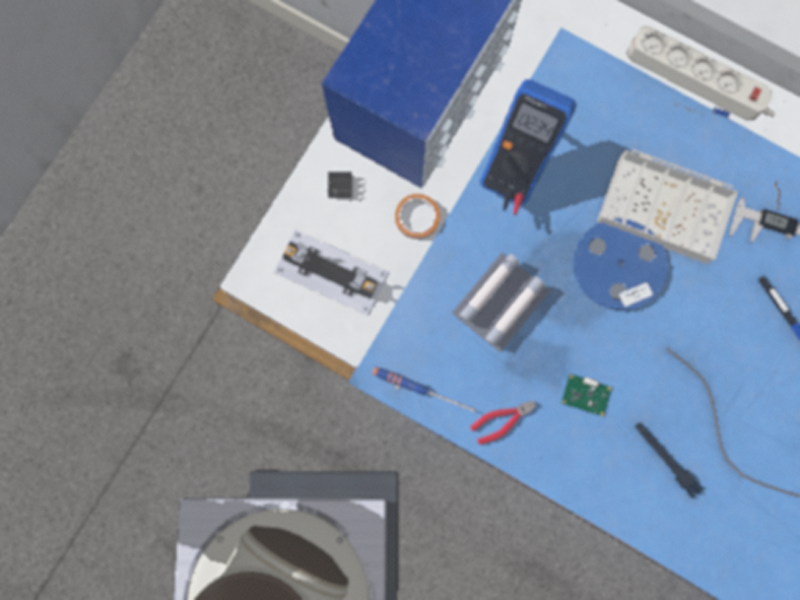

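View pics/scene0.png

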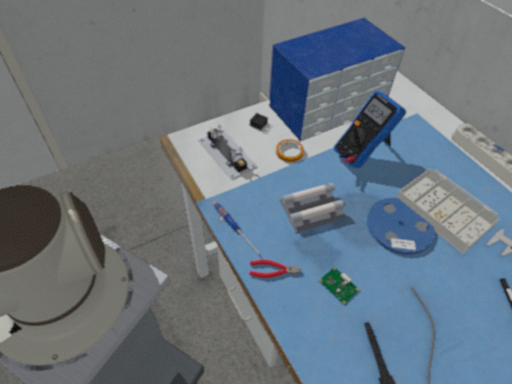

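The two pictures show the fuse block at about (335,272) in the 800-px top view, on the bare white top. The rack with two fuses is at about (505,302), the tape at (418,216), the screwdriver at (425,390) and the cutters at (505,422). I can't yet tell the groove or the pin clip apart at this scale.

```bash
cat > h.py <<'E'
import numpy as np, cv2
from rig import manip
def ray(c,uv):
    R=np.array(c["rotation"]);p=np.array(c["position"])
    d=R@np.array([(uv[0]-c["cx"])/c["fx"],-(uv[1]-c["cy"])/c["fy"],-1.]);return p,d
def onz(c,uv,z):
    p,d=ray(c,uv);return p+d*(z-p[2])/d[2]
def proj(c,P):
    q=np.array(c["rotation"]).T@(np.array(P)-np.array(c["position"]))
    return np.array([c["cx"]+c["fx"]*q[0]/-q[2],c["cy"]-c["fy"]*q[1]/-q[2]])
def snap(n,f):
    c=manip.calibration(n);im=manip.read_camera(n);cv2.imwrite(f,im);return c,im
E
python3 - <<'E'
from h import *
c=manip.calibration("top")
print({k:v for k,v in c.items() if k not in("position","rotation","fx","fy","cx","cy")})
for n,uv,z in [("blockL",(275,265),.004),("blockTL",(296,232),.004),("blockR",(388,270),.004),("blockBR",(365,313),.004),("clipL",(292,252),.045),("clipR",(370,285),.045),("rack",(505,302),.02),("f1a",(513,262),.028),("f1b",(468,313),.028),("f2a",(542,285),.028),("f2b",(492,342),.028),("tape",(418,216),.015),("sd",(376,374),.01),("sd2",(478,412),.01),("cut",(537,405),.01)]:
    print(n,onz(c,np.array(uv)/1.5625,z).round(3))
a=cv2.imread("pics/top0.png")
b=np.hstack([cv2.resize(a[140:205,170:260],(400,289),interpolation=cv2.INTER_CUBIC),cv2.resize(a[155:230,285:360],(289,289),interpolation=cv2.INTER_CUBIC)])
s=cv2.imread("pics/scene0.png")
d=np.hstack([cv2.resize(s[120:185,190:265],(333,289),interpolation=cv2.INTER_CUBIC),cv2.resize(s[175:240,270:352],(356,289),interpolation=cv2.INTER_CUBIC)])
cv2.imwrite("pics/crop.png",np.vstack([b,d]))if b.shape[1]==d.shape[1] else print(b.shape,d.shape)
E
```

```text
{}
blockL [0.52  0.02  0.004]
blockTL [ 0.575 -0.013  0.004]
blockR [ 0.513 -0.163  0.004]
blockBR [ 0.442 -0.127  0.004]
clipL [ 0.532 -0.013  0.045]
clipR [ 0.48  -0.136  0.045]
rack [ 0.459 -0.35   0.02 ]
f1a [ 0.523 -0.363  0.028]
f1b [ 0.44  -0.29   0.028]
f2a [ 0.486 -0.408  0.028]
f2b [ 0.394 -0.328  0.028]
tape [ 0.601 -0.211  0.015]
sd [ 0.344 -0.146  0.01 ]
sd2 [ 0.286 -0.307  0.01 ]
cut [ 0.297 -0.4    0.01 ]
```

View pics/crop.png

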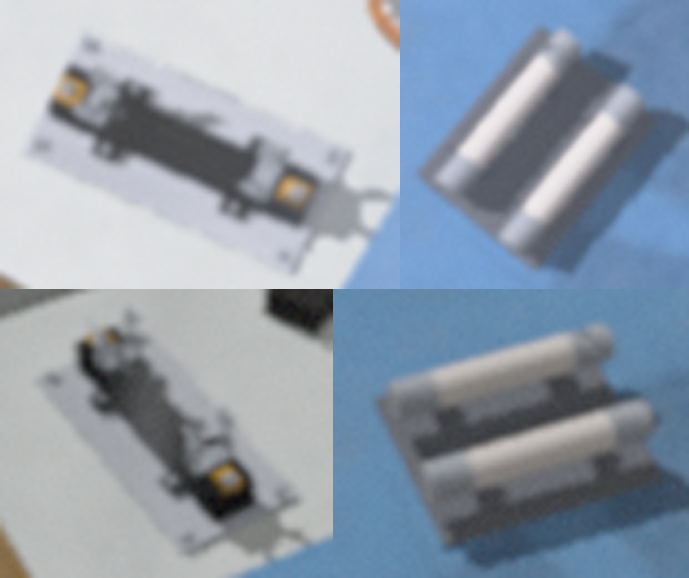

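```bash
R='{"dp":[[13,-33,4],[26,-66,7],[39,-99,10],[52,-132,13],[64,-165,15]],"delta_rot":[[0,0,0],[0,0,0],[0,0,0],[0,0,0],[0,0,0]]}'
python3 -m crank '{"dp":[[13,-33,4],[26,-66,7],[39,-99,10],[52,-132,13],[64,-165,15]],"delta_rot":[[0,0,0],[0,0,0],[0,0,0],[0,0,0],[0,0,0]]}' 1
python3 -m crank '{"dp":[[13,-33,4],[26,-66,7],[39,-99,10],[52,-132,13],[64,-165,15]],"delta_rot":[[0,0,0],[0,0,0],[0,0,0],[0,0,0],[0,0,0]]}'
python3 -m crank '{"dp":[[13,-33,4],[26,-66,7],[39,-99,10],[52,-132,13],[64,-165,15]],"delta_rot":[[0,0,0],[0,0,0],[0,0,0],[0,0,0],[0,0,0]]}'
python3 -m crank '{"dp":[[16,-41,4],[32,-82,7],[48,-123,10],[64,-163,14],[64,-163,14]],"delta_rot":[[0,0,0],[0,0,0],[0,0,0],[0,0,0],[0,0,0]]}'
python3 - <<'E'
from h import *
import json
c,im=snap("wrist","pics/w1.png")
json.dump({k:np.array(v).tolist() for k,v in c.items()},open("w1.json","w"))
cv2.imwrite("pics/w1b.png",cv2.resize(im,(800,600),interpolation=cv2.INTER_CUBIC))
s=manip.get_state();print(s["time_s"],s["tcp_pos"],s["joint_positions"])
E
```

```text
time_s: 0.57
tcp_pos: [0.2682, 0.371, 0.2063]
eef_rot: [[-0.0, 0.354, 0.935], [-0.0, 0.935, -0.354], [-1.0, -0.0, 0.0]]
wrist_force: [1.2, -0.0, 0.7]
opening: 0.0855
time_s: 0.98
tcp_pos: [0.3322, 0.206, 0.2215]
eef_rot: [[0.0, 0.355, 0.935], [0.0, 0.935, -0.355], [-1.0, 0.0, 0.0]]
wrist_force: [0.9, 1.0, -0.2]
opening: 0.0854
time_s: 1.4
tcp_pos: [0.3963, 0.0407, 0.2366]
eef_rot: [[0.0, 0.355, 0.935], [-0.0, 0.935, -0.355], [-1.0, 0.0, 0.0]]
wrist_force: [0.5, 0.8, -0.1]
opening: 0.0854
time_s: 1.82
tcp_pos: [0.4611, -0.1253, 0.2498]
eef_rot: [[-0.001, 0.358, 0.934], [-0.001, 0.934, -0.358], [-1.0, -0.001, -0.0]]
wrist_force: [0.5, -0.0, -1.0]
opening: 0.0853
1.8667 [ 0.46091898 -0.12436889  0.2495709 ] [-4.24516738e-01 -6.74837883e-02  1.54773073e+00 -7.92626255e-04
  1.66248665e+00 -1.62885541e+00]
```

View pics/w1b.png

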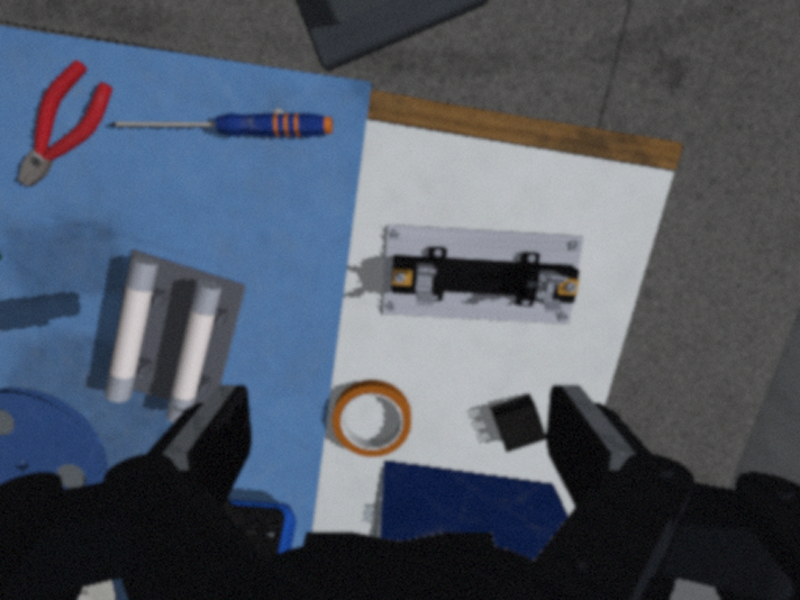

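Run:
```python
from h import *
import json
c=json.load(open("w1.json"))
P=[onz(c,np.array(p)/1.5625,.004) for p in [(387,226),(581,236),(570,322),(381,313)]]
for p in P: print(p.round(4))
print("sides",[np.linalg.norm(P[i]-P[(i+1)%4]).round(4) for i in range(4)])
ctr=np.mean(P,0); d=(P[1]+P[2]-P[0]-P[3])/2; print("ctr",ctr.round(4),"ang L->R",np.degrees(np.arctan2(d[1],d[0])).round(2))
for n,uv,z in [("f2near",(147,258),.028),("f2far",(120,400),.028),("f1near",(210,285),.028),("f1far",(183,412),.028)]: print(n,onz(c,np.array(uv)/1.5625,z).round(4))
tcp=np.array([.461,-.1245,.2497]);
ct=np.array([[0,.358,.934],[0,.934,-.358],[-1,0,0]])
Rc=ct.T@np.array(c["rotation"]);pc=ct.T@(np.array(c["position"])-tcp)
json.dump([Rc.tolist(),pc.tolist()],open("camtool.json","w"));print(pc)
def cam(t,yaw):
    y=np.radians(yaw);T=np.array([[0,np.cos(y),np.sin(y)],[0,np.sin(y),-np.cos(y)],[-1,0,0]])
    return dict(c,position=np.array(t)+T@pc,rotation=T@Rc)
for t,yaw in [((.46,-.25,.16),49),((.44,-.25,.16),69),((.46,-.25,.16),20),((.50,-.15,.16),20),((.50,-.15,.16),0),((.42,-.25,.16),69)]:
    k=cam(t,yaw);print(t,yaw,[proj(k,q).round() .tolist()for q in [(.523,-.363,.03),(.44,-.29,.03),(.532,-.013,.05),(.48,-.136,.05)]])
```

```text
[ 0.4423 -0.128   0.004 ]
[0.5097 0.0245 0.004 ]
[ 0.5813 -0.0053  0.004 ]
[ 0.5127 -0.1612  0.004 ]
sides [np.float64(0.1667), np.float64(0.0775), np.float64(0.1704), np.float64(0.0778)]
ctr [ 0.5115 -0.0675  0.004 ] ang L->R 66.2
f2near [ 0.3938 -0.3201  0.028 ]
f2far [ 0.4986 -0.4046  0.028 ]
f1near [ 0.4328 -0.282   0.028 ]
f1far [ 0.5292 -0.3577  0.028 ]
[-1.83619985e-01 -4.76875375e-06 -6.74521204e-02]
(0.46, -0.25, 0.16) 49 [[215.0, 283.0], [212.0, 186.0], [520.0, 64.0], [367.0, 114.0]]
(0.44, -0.25, 0.16) 69 [[186.0, 280.0], [218.0, 189.0], [525.0, 181.0], [384.0, 176.0]]
(0.46, -0.25, 0.16) 20 [[274.0, 288.0], [223.0, 204.0], [448.0, -71.0], [323.0, 65.0]]
(0.5, -0.15, 0.16) 20 [[211.0, 348.0], [160.0, 274.0], [347.0, 43.0], [240.0, 158.0]]
(0.5, -0.15, 0.16) 0 [[274.0, 351.0], [201.0, 297.0], [294.0, 17.0], [234.0, 165.0]]
(0.42, -0.25, 0.16) 69 [[194.0, 295.0], [226.0, 206.0], [528.0, 200.0], [389.0, 195.0]]
```

```bash
python3 -m crank '{"dp":[[13,13,-30],[26,26,-60],[40,40,-90],[40,40,-110],[40,40,-110]],"delta_rot":[[0,0,0],[0,0,0],[0,0,0],[0,0,0],[0,0,0]]}' | head -2
python3 - <<'E'
from h import *
import json
c,im=snap("wrist","pics/w2.png")
json.dump({k:np.array(v).tolist() for k,v in c.items()},open("w2.json","w"))
print(manip.get_state()["tcp_pos"],[proj(c,q).round() for q in [(.532,-.013,.05),(.48,-.136,.05)]])
cv2.imwrite("pics/w2b.png",cv2.resize(im[100:290,110:390],(800,543),interpolation=cv2.INTER_CUBIC))
E
```

```text
time_s: 2.28
tcp_pos: [0.4983, -0.0787, 0.136]
[ 0.49895679 -0.07945062  0.13879535] [array([338., 196.]), array([185., 190.])]
```

View pics/w2b.png

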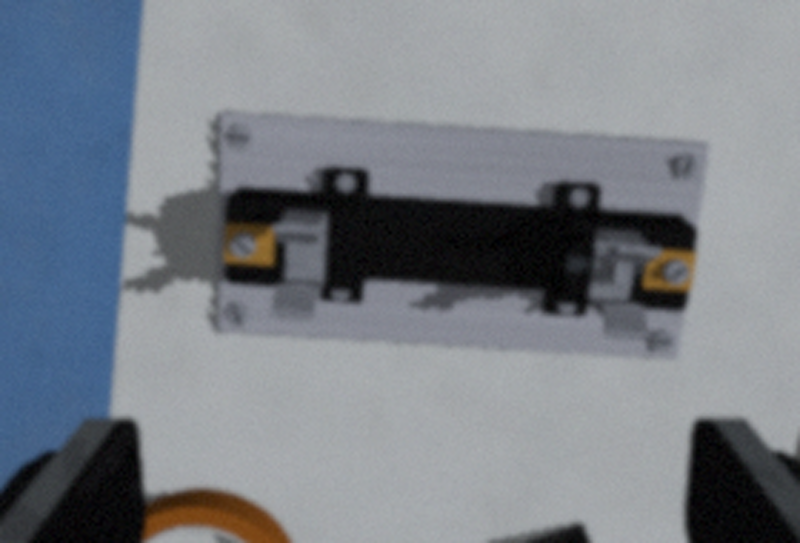

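```bash
python3 -m crank '{"dp":[[-11,-40,5],[-22,-80,5],[-33,-120,5],[-44,-160,5],[-50,-200,5]],"delta_rot":[[0,0,-5],[0,0,-10],[0,0,-15],[0,0,-20],[0,0,-20]]}' | head -2
python3 -m crank '{"dp":[[0,-10,0],[0,-10,0],[0,-10,0],[0,-10,0],[0,-10,0]],"delta_rot":[[0,0,0],[0,0,0],[0,0,0],[0,0,0],[0,0,0]]}' | head -2
python3 - <<'E'
from h import *
import json
c,im=snap("wrist","pics/w3.png")
json.dump({k:np.array(v).tolist() for k,v in c.items()},open("w3.json","w"))
print(manip.get_state()["tcp_pos"],manip.get_state()["eef_rot"].round(3).tolist())
w2=cv2.imread("pics/w2.png")
f=lambda a,s:cv2.resize(a,s,interpolation=cv2.INTER_CUBIC)
a=np.hstack([f(w2[165:210,185:235],(240,216)),f(w2[165:215,300:360],(260,216))])
a=cv2.convertScaleAbs(a,alpha=1.2,beta=20)
b=f(im[110:350,100:400],(500,400))
cv2.imwrite("pics/w3b.png",np.vstack([a,b]))
E
```

```text
time_s: 2.75
tcp_pos: [0.449, -0.2827, 0.1479]
time_s: 3.17
tcp_pos: [0.4504, -0.2895, 0.146]
[ 0.45045125 -0.28949054  0.1458858 ] [[0.001, 0.652, 0.758], [-0.0, 0.758, -0.652], [-1.0, -0.0, 0.001]]
```

View pics/w3b.png

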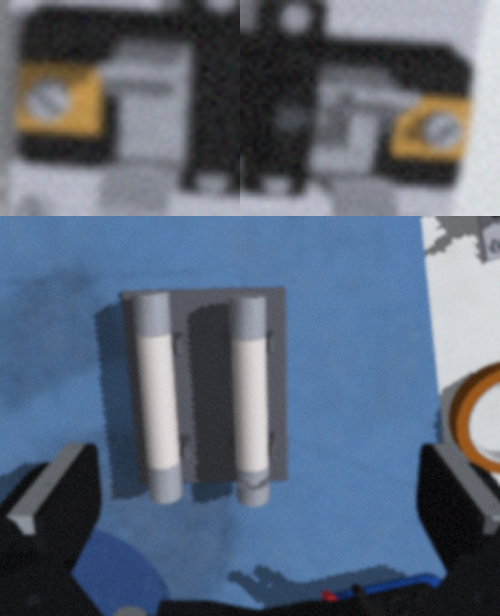

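The grooved fuse is the one nearer the block: its groove shows as a dark ring at the far end, about (255,478) in the crop. The plain fuse is at about (158,395). The +y clip of the block shows the slot and rib, so that is the pin clip.

```bash
cat > meas.py <<'E'
from h import *
def tubes(c,im,z=.029):
    hsv=cv2.cvtColor(im,cv2.COLOR_BGR2HSV)
    b,g,r=[im[...,i].astype(int) for i in range(3)]
    m=((r>=b+6)&(hsv[...,2]>125)&(hsv[...,1]<60)).astype(np.uint8)*255
    m=cv2.morphologyEx(m,cv2.MORPH_OPEN,np.ones((3,3)))
    out=[]
    for k in cv2.findContours(m,cv2.RETR_EXTERNAL,cv2.CHAIN_APPROX_NONE)[0]:
        rc=cv2.minAreaRect(k)
        if cv2.contourArea(k)>500 and max(rc[1])>2.5*min(rc[1]):
            bp=cv2.boxPoints(rc);e=[np.linalg.norm(bp[i]-bp[(i+1)%4]) for i in range(2)]
            if e[0]>e[1]: bp=np.roll(bp,-1,0)
            a,b2=(bp[0]+bp[1])/2,(bp[2]+bp[3])/2
            A,B=onz(c,a,z+.006),onz(c,b2,z+.006)
            M=onz(c,(a+b2)/2,z)
            E=[onz(c,p,z) for p in bp]
            out.append((rc,M,A,B,np.linalg.norm(A-B),np.degrees(np.arctan2(*(B-A)[1::-1])),np.linalg.norm(E[0]-E[1])))
    return out
E
python3 - <<'E'
from meas import *
import json
for w in ("w1","w3"):
    c=json.load(open(w+".json"));im=cv2.imread(f"pics/{w}.png")
    for o in tubes(c,im): print(w,[np.round(v,1).tolist() for v in o[0]],"M",o[1].round(4),"mid",((o[2]+o[3])/2).round(4),"len",o[4].round(4),"ang",o[5].round(1),"wid",o[6].round(4))
print(im[240,240],im[210,240])
E
```

```text
[66 62 65] [88 84 89]
```

```bash
sed -i 's/(r>=b+6)&(hsv\[...,2\]>125)&(hsv\[...,1\]<60)/(r>=b-2)\&(hsv[...,2]>130)\&(hsv[...,1]<40)/' meas.py
python3 - <<'E'
from meas import *
import json
for w in ("w1","w3"):
    c=json.load(open(w+".json"));im=cv2.imread(f"pics/{w}.png")
    for o in tubes(c,im): print(w,[np.round(v,1).tolist() for v in o[0]],"M",o[1].round(4),"mid",((o[2]+o[3])/2).round(4),"len",o[4].round(4),"ang",o[5].round(1),"wid",o[6].round(4))
# white tube sample: w3b crop (250,390-216) -> /500*300+100
x,y=int(250*.6+100),int((390-216)*.6+110);print(x,y,im[y,x-12:x+14:3].tolist(), [im[yy,x].tolist() for yy in range(y-60,y+70,8)])
E
```

```text
w1 [[123.8, 228.1], [13.8, 56.4], 13.0] M [ 0.4846 -0.3238  0.029 ] mid [ 0.4841 -0.3211  0.035 ] len 0.0825 ang -39.0 wid 0.0178
w1 [[83.8, 213.7], [15.1, 57.1], 11.3] M [ 0.447  -0.3642  0.029 ] mid [ 0.4471 -0.361   0.035 ] len 0.0821 ang -39.4 wid 0.0192
w3 [[251.8, 223.1], [78.0, 16.6], 88.4] M [ 0.484  -0.3211  0.029 ] mid [ 0.4834 -0.3205  0.035 ] len 0.0816 ang -39.3 wid 0.016
w3 [[196.3, 221.2], [79.6, 18.1], 85.6] M [ 0.4464 -0.3619  0.029 ] mid [ 0.4466 -0.3605  0.035 ] len 0.0829 ang -39.4 wid 0.0175
250 214 [[56, 55, 53], [98, 101, 104], [134, 133, 138], [170, 170, 174], [197, 195, 201], [212, 211, 216], [217, 218, 222], [174, 172, 174], [98, 91, 91]] [[98, 86, 81], [164, 153, 148], [165, 152, 147], [164, 152, 149], [199, 198, 203], [203, 201, 208], [199, 201, 206], [200, 199, 205], [197, 195, 201], [198, 198, 203], [192, 190, 197], [187, 187, 193], [191, 189, 195], [186, 184, 190], [146, 134, 132], [125, 115, 113], [147, 136, 130]]
```

```bash
python3 -m crank '{"dp":[[6,-6,0],[12,-12,0],[18,-18,0],[24,-24,0],[33,-32,0]],"delta_rot":[[0,0,-7],[0,0,-14],[0,0,-21],[0,0,-28],[0,0,-35]]}' -0.05 | head -2
for i in 1 2 3 4; do python3 -m crank '{"dp":[[0,0,0],[0,0,0],[0,0,0],[0,0,0],[0,0,0]],"delta_rot":[[0,0,-7],[0,0,-14],[0,0,-21],[0,0,-28],[0,0,-35]]}' | head -1; done
python3 -m crank '{"dp":[[0,0,-10],[0,0,-30],[0,0,-50],[0,0,-50],[0,0,-50]],"delta_rot":[[0,0,-3.6],[0,0,-3.6],[0,0,-3.6],[0,0,-3.6],[0,0,-3.6]]}'
python3 - <<'E'
from meas import *
import json
c,im=snap("wrist","pics/w4.png")
s=manip.get_state();print(s["tcp_pos"],np.degrees(np.arctan2(s["eef_rot"][1,1],s["eef_rot"][0,1])),s["joint_positions"].round(2),s["opening"],s["time_s"])
for o in tubes(c,im): print([np.round(v,1).tolist() for v in o[0]],"M",o[1].round(4),"mid",((o[2]+o[3])/2).round(4),"len",o[4].round(4),"ang",o[5].round(1),"wid",o[6].round(4))
E
```

```text
time_s: 3.63
tcp_pos: [0.4835, -0.3217, 0.1457]
time_s: 4.05
time_s: 4.47
time_s: 4.88
time_s: 5.3
time_s: 5.72
tcp_pos: [0.483, -0.3215, 0.0952]
eef_rot: [[-0.001, -0.634, -0.774], [0.001, -0.774, 0.634], [-1.0, -0.0, 0.001]]
wrist_force: [0.2, 0.3, 1.5]
opening: 0.0408
[ 0.48346481 -0.32210511  0.09626353] -129.3372355372067 [-0.72  0.21  1.56  0.    1.37  1.54] 0.04063620173329196 5.7667
[[323.8, 201.1], [23.8, 93.0], 3.8] M [ 0.4434 -0.3607  0.029 ] mid [ 0.4444 -0.3598  0.035 ] len 0.0773 ang 140.5 wid 0.0187
[[255.5, 200.0], [98.0, 21.0], 90.0] M [ 0.4793 -0.3182  0.029 ] mid [ 0.4793 -0.3182  0.035 ] len 0.0815 ang 140.8 wid 0.0164
```

View pics/w4.png

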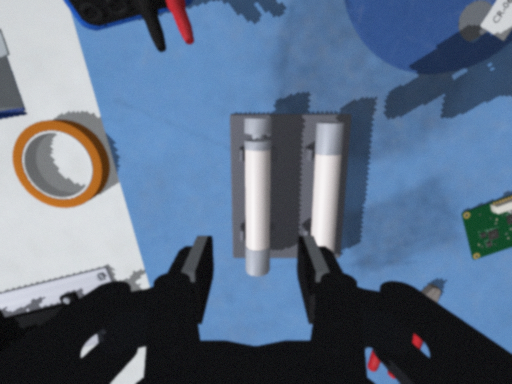

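The groove is at the far end of the fuse, around (257,133), and the fuse is centred between the fingers. The plain fuse is at (325,190) and clear of the right finger. The two wrist views differ by about 5 mm along the axis, so I'll take the mean and descend.

```bash
python3 -m crank '{"dp":[[-2,2,-15],[-2,2,-30],[-2,2,-45],[-2,2,-60],[-2,2,-70]],"delta_rot":[[0,0,0],[0,0,0],[0,0,0],[0,0,0],[0,0,0]]}'
python3 -m crank '{"dp":[[0,0,-4],[0,0,-8],[0,0,-12],[0,0,-16],[0,0,-16]],"delta_rot":[[0,0,0],[0,0,0],[0,0,0],[0,0,0],[0,0,0]]}'
python3 -m crank '{"dp":[[0,0,0],[0,0,0],[0,0,0],[0,0,0],[0,0,0]],"delta_rot":[[0,0,0],[0,0,0],[0,0,0],[0,0,0],[0,0,0]]}' -1 40
python3 -m crank '{"dp":[[0,0,0],[0,0,0],[0,0,0],[0,0,0],[0,0,0]],"delta_rot":[[0,0,0],[0,0,0],[0,0,0],[0,0,0],[0,0,0]]}'
```

```text
time_s: 6.18
tcp_pos: [0.4815, -0.3205, 0.0255]
eef_rot: [[0.001, -0.634, -0.773], [-0.001, -0.773, 0.634], [-1.0, -0.0, -0.001]]
wrist_force: [-0.6, -0.1, -0.1]
opening: 0.0407
time_s: 6.6
tcp_pos: [0.481, -0.3204, 0.009]
eef_rot: [[-0.0, -0.635, -0.773], [0.0, -0.773, 0.635], [-1.0, -0.0, 0.0]]
wrist_force: [-1.6, 0.5, -0.3]
opening: 0.0404
time_s: 7.02
tcp_pos: [0.4811, -0.3205, 0.0094]
eef_rot: [[0.0, -0.635, -0.773], [-0.0, -0.773, 0.635], [-1.0, -0.0, -0.0]]
wrist_force: [-0.5, -0.5, -0.0]
opening: 0.0001
time_s: 7.43
tcp_pos: [0.4811, -0.3205, 0.0093]
eef_rot: [[0.0, -0.635, -0.773], [0.0, -0.773, 0.635], [-1.0, -0.0, -0.0]]
wrist_force: [0.3, 0.3, 1.2]
opening: -0.0001
```

The fingers shut completely, so the fuse isn't between them. I'll look before moving.

Run:
```python
from meas import *
c,im=snap("wrist","pics/w5.png"); c2,s=snap("scene","pics/s5.png")
cv2.imwrite("pics/w5b.png",np.vstack([im[:,:],cv2.resize(s[130:260,220:400],(512,370))])[:750])
a=np.hstack([cv2.resize(im,(440,330)),cv2.resize(s[130:260,230:380],(360,330))]);cv2.imwrite("pics/w5c.png",a)
```

```text
(no output)
```

View pics/w5c.png

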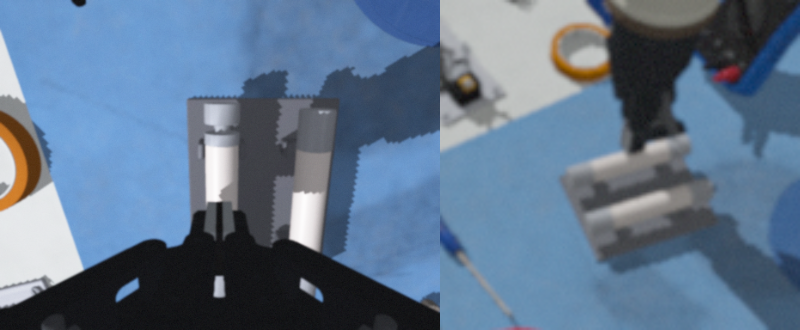

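Run:
```python
import cv2
im=cv2.cvtColor(cv2.imread("pics/w5.png"),cv2.COLOR_BGR2GRAY)
for r in range(200,300,8): print(r,im[r,216:304:3].tolist())
from h import *
c=manip.calibration("wrist");s=manip.get_state();T=s["eef_rot"];p=s["tcp_pos"]
for b in (0,.019,.04):
  for y in (-.03,-.01,.0,.01,.03): print(b,y,proj(c,p+T@np.array([-b,y,0])).round(0))
  print("edge toward camera",proj(c,p+T@np.array([-b,0,-.011])).round(0),proj(c,p+T@np.array([-b,0,-.05])).round(0))
```

```text
200 [152, 143, 119, 119, 118, 117, 115, 122, 231, 244, 245, 251, 250, 239, 230, 220, 201, 182, 151, 130, 108, 68, 67, 61, 64, 64, 67, 68, 70, 67]
208 [152, 145, 119, 117, 116, 116, 114, 122, 228, 243, 245, 251, 250, 239, 230, 219, 200, 181, 150, 130, 109, 63, 64, 64, 63, 65, 65, 65, 65, 64]
216 [152, 150, 120, 118, 116, 113, 116, 118, 225, 245, 246, 251, 250, 239, 230, 208, 166, 138, 135, 131, 101, 65, 63, 59, 66, 64, 64, 62, 63, 59]
224 [157, 151, 123, 116, 114, 115, 116, 118, 217, 244, 245, 251, 250, 232, 146, 141, 138, 136, 133, 128, 101, 65, 66, 63, 67, 65, 63, 64, 66, 60]
232 [156, 151, 124, 114, 115, 110, 115, 117, 212, 240, 243, 249, 248, 233, 165, 135, 135, 135, 134, 128, 97, 66, 62, 65, 64, 63, 64, 60, 65, 64]
240 [152, 150, 127, 116, 115, 115, 117, 115, 120, 90, 91, 91, 40, 19, 48, 87, 89, 90, 117, 131, 95, 62, 60, 66, 64, 64, 60, 62, 64, 62]
248 [153, 152, 132, 87, 22, 21, 20, 21, 77, 88, 87, 88, 36, 18, 45, 86, 91, 90, 69, 24, 18, 22, 21, 47, 61, 65, 63, 60, 61, 66]
256 [153, 153, 117, 25, 21, 26, 26, 30, 87, 88, 90, 83, 35, 18, 40, 88, 90, 88, 84, 26, 20, 17, 19, 25, 57,
[... 401 characters left out ...]
88 [22, 22, 16, 21, 20, 20, 23, 25, 19, 24, 23, 18, 23, 20, 20, 18, 20, 17, 22, 22, 19, 18, 24, 22, 24, 18, 19, 22, 21, 17]
296 [20, 16, 18, 22, 19, 24, 17, 20, 22, 24, 12, 23, 22, 26, 20, 21, 20, 18, 25, 20, 17, 27, 20, 25, 24, 21, 15, 20, 21, 22]
0 -0.03 [207. 223.]
0 -0.01 [240. 223.]
0 0.0 [256. 223.]
0 0.01 [272. 223.]
0 0.03 [305. 223.]
edge toward camera [256. 206.] [256. 141.]
0.019 -0.03 [202. 236.]
0.019 -0.01 [238. 236.]
0.019 0.0 [256. 236.]
0.019 0.01 [274. 236.]
0.019 0.03 [310. 236.]
edge toward camera [256. 217.] [256. 145.]
0.04 -0.03 [195. 252.]
0.04 -0.01 [236. 252.]
0.04 0.0 [256. 252.]
0.04 0.01 [277. 252.]
0.04 0.03 [317. 253.]
edge toward camera [256. 232.] [257. 151.]
```

Run:
```python
from h import *
c=manip.calibration("scene");s=manip.get_state();p=s["tcp_pos"]
f=lambda q:(440+(q[0]-230)*2.4,(q[1]-130)*330/130)
for z in (.0,.01,.03,.04,.06,.1,.15): print(z,proj(c,[p[0],p[1],z]).round(0),np.round(f(proj(c,[p[0],p[1],z]))))
print("fuse ends",[np.round(f(proj(c,np.array([.481,-.32,.029])+k*np.array([.774,-.634,0])))) for k in (-.0635,.0635)])
w=manip.calibration("wrist");print(w["position"]-p,p)
im=cv2.cvtColor(cv2.imread("pics/s5.png"),cv2.COLOR_BGR2GRAY)
for r in range(178,206,2): print(r,im[r,296:332:2].tolist())
t=manip.calibration("top");print("top",proj(t,p),proj(t,p+[0,0,.15]))
```

```text
0.0 [306. 200.] [623. 178.]
0.01 [307. 198.] [624. 172.]
0.03 [308. 193.] [627. 159.]
0.04 [308. 190.] [628. 152.]
0.06 [309. 185.] [630. 138.]
0.1 [312. 173.] [636. 110.]
0.15 [315. 158.] [643.  71.]
fuse ends [array([567., 177.]), array([684., 143.])]
[ 0.05452205 -0.04372755  0.18350591] [ 0.48106883 -0.3204856   0.00927799]
178 [133, 135, 135, 136, 134, 112, 58, 27, 29, 33, 37, 45, 58, 55, 57, 60, 52, 64]
180 [136, 136, 135, 135, 136, 110, 74, 32, 34, 29, 36, 42, 34, 34, 49, 58, 54, 32]
182 [138, 137, 135, 136, 130, 102, 102, 55, 42, 41, 36, 38, 33, 26, 36, 55, 68, 84]
184 [140, 135, 133, 135, 133, 102, 104, 50, 26, 39, 34, 44, 62, 92, 110, 116, 132, 153]
186 [134, 136, 134, 136, 126, 104, 98, 43, 31, 42, 130, 172, 187, 190, 177, 154, 142, 135]
188 [135, 134, 137, 138, 133, 119, 90, 36, 29, 75, 178, 193, 187, 176, 162, 131, 123, 113]
190 [134, 139, 150, 166, 179, 171, 111, 85, 105, 129, 152, 159, 150, 140, 135, 112, 98, 103]
192 [174, 190, 195, 198, 191, 183, 149, 133, 134, 132, 133, 131, 132, 129, 126, 108, 106, 108]
194 [192, 186, 178, 167, 159, 150, 138, 132, 129, 129, 126, 123, 107, 94, 90, 103, 111, 113]
196 [161, 150, 141, 136, 134, 132, 129, 127, 121, 119, 115, 103, 69, 64, 68, 86, 107, 102]
198 [135, 133, 131, 126, 125, 119, 114, 114, 108, 113, 113, 110, 79, 70, 69, 70, 76, 67]
200 [122, 116, 116, 115, 110, 111, 115, 114, 110, 109, 100, 87, 76, 69, 66, 70, 69, 70]
202 [75, 77, 101, 113, 110, 109, 107, 94, 77, 76, 74, 69, 71, 69, 69, 73, 73, 84]
204 [67, 68, 90, 103, 84, 78, 73, 70, 70, 72, 68, 72, 78, 93, 94, 106, 119, 124]
top [310.69314439 185.44376443] [318.26637356 172.27894539]
```

Both cameras put the shut fingertips just above the fuse, at z about 0.042, while the TCP reads 0.009. So the real tips sit roughly 35 mm behind the reported TCP. I'll reopen and go lower in small steps, watching the force.

```bash
python3 -m crank '{"dp":[[0,0,3],[0,0,3],[0,0,3],[0,0,3],[0,0,3]],"delta_rot":[[0,0,0],[0,0,0],[0,0,0],[0,0,0],[0,0,0]]}' -0.1 | tail -2
python3 -m crank '{"dp":[[0,0,-2],[0,0,-4],[0,0,-6],[0,0,-8],[0,0,-9]],"delta_rot":[[0,0,0],[0,0,0],[0,0,0],[0,0,0],[0,0,0]]}'
```

```text
wrist_force: [0.3, -0.6, 0.1]
opening: 0.0383
time_s: 8.37
tcp_pos: [0.4809, -0.3203, 0.0028]
eef_rot: [[-0.0, -0.634, -0.773], [0.0, -0.773, 0.634], [-1.0, -0.0, 0.0]]
wrist_force: [0.4, -0.6, -0.1]
opening: 0.0384
```

```bash
python3 -m crank '{"dp":[[0,0,-1],[0,0,-2],[0,0,-4],[0,0,-5],[0,0,-6]],"delta_rot":[[0,0,0],[0,0,0],[0,0,0],[0,0,0],[0,0,0]]}' | grep -E "pos|force"
python3 - <<'E'
from h import *
c,im=snap("wrist","pics/w6.png"); c2,s=snap("scene","pics/s6.png")
a=np.hstack([cv2.resize(im[100:384,150:370],(465,600)),cv2.resize(s[150:230,270:348],(320,600//2*1))[:300].repeat(1,0) if 0 else cv2.copyMakeBorder(cv2.resize(s[155:225,275:345],(335,335),interpolation=cv2.INTER_CUBIC),0,265,0,0,cv2.BORDER_CONSTANT)])
cv2.imwrite("pics/w6c.png",a);print(a.shape)
E
```

```text
tcp_pos: [0.481, -0.3205, -0.0029]
wrist_force: [-0.6, -0.1, -0.1]
(600, 800, 3)
```

View pics/w6c.png

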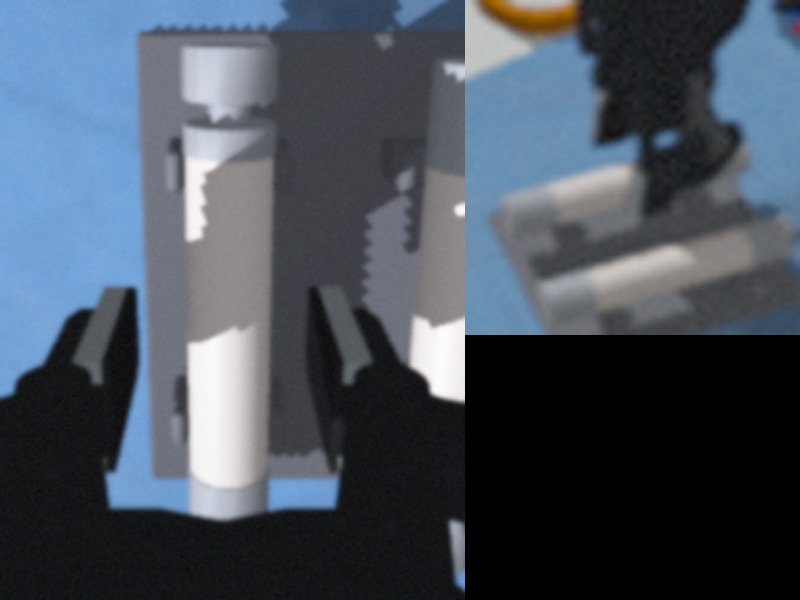

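The fingers now straddle the grooved fuse, and the near fingertip shows at (655,205) in the scene crop. I'll work out its height and go down further.

```bash
python3 - <<'E'
from h import *
c=manip.calibration("scene");p=manip.get_state()["tcp_pos"];n=np.array([.634,.774,0]);a=np.array([.774,-.634,0])
for z in (.0,.01,.02,.03): print(z,[proj(c,np.array([p[0],p[1],z])-n*k+a*j).round(1).tolist() for k in(.02,.028) for j in (-.011,.011)])
E
python3 -m crank '{"dp":[[0,0,-1],[0,0,-2],[0,0,-4],[0,0,-6],[0,0,-6]],"delta_rot":[[0,0,0],[0,0,0],[0,0,0],[0,0,0],[0,0,0]]}' | grep -E "pos|force"
```

```text
0.0 [[305.4, 207.8], [313.8, 205.4], [306.8, 210.3], [315.2, 207.9]]
0.01 [[305.9, 205.3], [314.4, 202.9], [307.3, 207.8], [315.8, 205.4]]
0.02 [[306.5, 202.7], [314.9, 200.3], [307.9, 205.3], [316.4, 202.9]]
0.03 [[307.0, 200.1], [315.5, 197.8], [308.4, 202.7], [317.0, 200.3]]
tcp_pos: [0.4809, -0.3203, -0.0092]
wrist_force: [-0.1, 0.1, -0.2]
```

```bash
python3 -m crank '{"dp":[[0,0,-1],[0,0,-2],[0,0,-4],[0,0,-6],[0,0,-6]],"delta_rot":[[0,0,0],[0,0,0],[0,0,0],[0,0,0],[0,0,0]]}' | grep -E "pos|force"
python3 -m crank '{"dp":[[0,0,-1],[0,0,-2],[0,0,-3],[0,0,-5],[0,0,-5]],"delta_rot":[[0,0,0],[0,0,0],[0,0,0],[0,0,0],[0,0,0]]}' | grep -E "pos|force"
python3 -m crank '{"dp":[[0,0,0],[0,0,0],[0,0,0],[0,0,0],[0,0,0]],"delta_rot":[[0,0,0],[0,0,0],[0,0,0],[0,0,0],[0,0,0]]}' -1 60
python3 -m crank '{"dp":[[0,0,0],[0,0,0],[0,0,0],[0,0,0],[0,0,0]],"delta_rot":[[0,0,0],[0,0,0],[0,0,0],[0,0,0],[0,0,0]]}' | grep -E "force|open"
```

```text
tcp_pos: [0.4809, -0.3203, -0.0152]
wrist_force: [-0.4, 0.7, -1.0]
tcp_pos: [0.4809, -0.3203, -0.0201]
wrist_force: [-0.1, 0.3, 0.4]
time_s: 10.55
tcp_pos: [0.4811, -0.3205, -0.0196]
eef_rot: [[0.0, -0.635, -0.773], [-0.0, -0.773, 0.635], [-1.0, -0.0, -0.0]]
wrist_force: [-0.1, 0.1, 2.6]
opening: 0.0175
wrist_force: [0.4, -0.2, 4.3]
opening: 0.0174
```

```bash
python3 -m crank '{"dp":[[0,0,0],[0,0,0],[0,0,0],[0,0,-2],[0,0,-4]],"delta_rot":[[0,0,0],[0,0,0],[0,0,0],[0,0,0],[0,0,0]]}' -0.3 | grep -E "pos|force|open"
python3 -m crank '{"dp":[[0,0,0],[0,0,0],[0,0,0],[0,0,0],[0,0,0]],"delta_rot":[[0,0,0],[0,0,0],[0,0,0],[0,0,0],[0,0,0]]}' -1 60 | grep -E "pos|force|open"
python3 -m crank '{"dp":[[0,0,0],[0,0,0],[0,0,0],[0,0,0],[0,0,0]],"delta_rot":[[0,0,0],[0,0,0],[0,0,0],[0,0,0],[0,0,0]]}' | grep -E "pos|force|open"
```

```text
tcp_pos: [0.4811, -0.3205, -0.0239]
wrist_force: [0.2, 0.6, 0.1]
opening: 0.0297
tcp_pos: [0.4811, -0.3205, -0.0237]
wrist_force: [0.5, -0.5, -0.9]
opening: 0.0176
tcp_pos: [0.4811, -0.3205, -0.0237]
wrist_force: [-0.4, 0.8, -0.2]
opening: 0.0178
```

```bash
python3 -m crank '{"dp":[[0,0,3],[0,0,8],[0,0,14],[0,0,20],[0,0,30]],"delta_rot":[[0,0,0],[0,0,0],[0,0,0],[0,0,0],[0,0,0]]}' | grep -E "pos|force|open"
python3 -m crank '{"dp":[[0,0,20],[0,0,40],[0,0,60],[0,0,80],[0,0,90]],"delta_rot":[[0,0,0],[0,0,0],[0,0,0],[0,0,0],[0,0,0]]}' | grep -E "pos|force|open"
python3 -m crank '{"dp":[[0,0,0],[0,0,0],[0,0,0],[0,0,0],[0,0,0]],"delta_rot":[[0,0,0],[0,0,0],[0,0,0],[0,0,0],[0,0,0]]}' | grep -E "pos|force|open"
python3 - <<'E'
from meas import *
import json
c,im=snap("wrist","pics/w7.png"); s=manip.get_state();json.dump({k:np.array(v).tolist() for k,v in c.items()},open("w7.json","w"))
print(s["joint_positions"].round(2),s["time_s"])
b,g,r=[im[...,i].astype(int) for i in range(3)]
gy=cv2.cvtColor(im,cv2.COLOR_BGR2GRAY)
# columns profile of middle column: cap/groove transitions
for x in (248,256,264): print(x,[(r_,int(gy[r_,x])) for r_ in range(60,300,6)])
p=s["tcp_pos"];T=s["eef_rot"]
for h in (.04,.053): 
    print(h,[proj(c,p+T@np.array([-h,0,-k])).round(0).tolist() for k in (-.0635,0,.047,.052,.0635)])
E
```

```text
tcp_pos: [0.4809, -0.3203, 0.0067]
wrist_force: [-0.4, -0.4, -1.4]
opening: 0.0178
tcp_pos: [0.4817, -0.321, 0.0997]
wrist_force: [0.6, 0.0, -0.7]
opening: 0.0177
tcp_pos: [0.4807, -0.3202, 0.0952]
wrist_force: [0.2, 0.2, -1.1]
opening: 0.0179
[-0.72  0.21  1.57  0.    1.37  1.54] 13.5167
248 [(60, 130), (66, 127), (72, 136), (78, 134), (84, 131), (90, 133), (96, 131), (102, 127), (108, 117), (114, 104), (120, 105), (126, 172), (132, 181), (138, 181), (144, 175), (150, 174), (156, 177), (162, 164), (168, 81), (174, 179), (180, 172), (186, 104), (192, 127), (198, 126), (204, 126), (210, 125), (216, 124), (222, 125), (228, 128), (234, 122), (240, 125), (246, 125), (252, 120), (258, 125), (264, 126), (270, 124), (276, 124), (282, 123), (288, 126), (294, 132)]
256 [(60, 126), (66, 126), (72, 135), (78, 136), (84, 132), (90, 127), (96, 129), (102, 131), (108, 121), (114, 105), (120, 105), (126, 160), (132, 163), (138, 162), (144, 157), (150, 152), (156, 157), (162, 151), (168, 83), (174, 93), (180, 96), (186, 92), (192, 127), (198, 127), (204, 124), (210, 128), (216, 126), (222, 125), (228, 123), (234, 125), (240, 124), (246, 123), (252, 124), (258, 124), (264, 127), (270, 125), (276, 127), (282, 126), (288, 125), (294, 209)]
264 [(60, 126), (66, 128), (72, 130), (78, 130), (84, 125), (90, 127), (96, 129), (102, 134), (108, 123), (114, 108), (120, 106), (126, 137), (132, 137), (138, 133), (144, 131), (150, 128), (156, 110), (162, 86), (168, 84), (174, 90), (180, 88), (186, 94), (192, 123), (198, 123), (204, 124), (210, 124), (216, 124), (222, 124), (228, 123), (234, 120), (240, 122), (246, 122), (252, 127), (258, 124), (264, 123), (270, 126), (276, 126), (282, 124), (288, 164), (294, 172)]
0.04 [[256.0, 359.0], [256.0, 252.0], [257.0, 157.0], [257.0, 146.0], [257.0, 120.0]]
0.053 [[256.0, 379.0], [257.0, 265.0], [257.0, 162.0], [257.0, 150.0], [257.0, 121.0]]
```

View pics/w7.png

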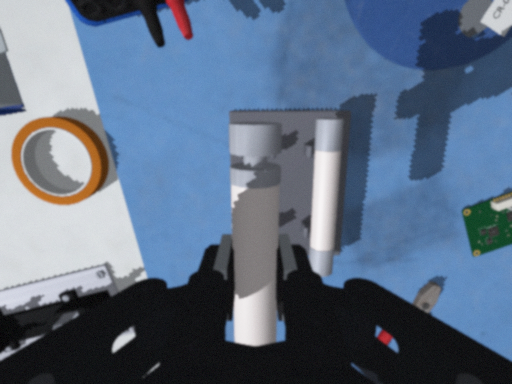

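Fuse held: the cap end is at row 122, the groove near rows 150-168, and the plain fuse is undisturbed at (327,195). Next I'll measure the block and clip offsets from the earlier close view (w2).

Run:
```python
from h import *
import json
c=json.load(open("w2.json"));im=cv2.imread("pics/w2.png")
F=lambda p:(p[0]/800*280+110,p[1]/543*190+100)
P=[onz(c,F(p),.004) for p in [(218,112),(708,145),(682,357),(212,330)]]
print([p.round(4).tolist() for p in P],[np.linalg.norm(P[i]-P[(i+1)%4]).round(4) for i in range(4)])
m=np.mean(P,0);d=P[1]+P[2]-P[0]-P[3];d/=np.linalg.norm(d);print("ctr",m.round(4),np.degrees(np.arctan2(d[1],d[0])))
for n,p in [("Lclip",(285,240)),("Lclip",(327,240)),("Rclip",(597,265)),("Rclip",(645,265)),("pedL",(228,245)),("pedR",(693,270)),("brassL",(248,243)),("brassR",(668,270))]:
    for z in (.03,.045,.055): print(n,z,((onz(c,F(p),z)-m)@d).round(4),end=" ")
    print()
# profile along the clip row in w2
g=cv2.cvtColor(im,cv2.COLOR_BGR2GRAY)
for r in (180,184,188,192,196,200): print(r,"L",g[r,184:236:2].tolist(),"\n    R",g[r,300:358:2].tolist())
c7=json.load(open("w7.json"));s=manip.get_state();p=s["tcp_pos"];T=s["eef_rot"]
print([proj(c7,p+T@np.array([-.063,0,-k])).round(0).tolist() for k in (.040,.047,.052,.0635)])
```

```text
[[0.4409, -0.1281, 0.004], [0.5109, 0.0257, 0.004], [0.5828, -0.0045, 0.004], [0.5122, -0.1621, 0.004]] [np.float64(0.169), np.float64(0.078), np.float64(0.1727), np.float64(0.079)]
ctr [ 0.5117 -0.0673  0.004 ] 65.7147857526763
Lclip 0.03 -0.0572 Lclip 0.045 -0.0552 Lclip 0.055 -0.0539 
Lclip 0.03 -0.0435 Lclip 0.045 -0.0423 Lclip 0.055 -0.0414 
Rclip 0.03 0.0453 Rclip 0.045 0.042 Rclip 0.055 0.0397 
Rclip 0.03 0.061 Rclip 0.045 0.0569 Rclip 0.055 0.0541 
pedL 0.03 -0.0757 pedL 0.045 -0.0728 pedL 0.055 -0.0708 
pedR 0.03 0.077 pedR 0.045 0.072 pedR 0.055 0.0687 
brassL 0.03 -0.0692 brassL 0.045 -0.0666 brassL 0.055 -0.0649 
brassR 0.03 0.0688 brassR 0.045 0.0642 brassR 0.055 0.0612 
180 L [88, 75, 63, 57, 57, 53, 59, 56, 56, 60, 89, 101, 108, 104, 105, 108, 105, 102, 105, 102, 67, 15, 21, 12, 11, 13] 
    R [10, 13, 13, 2, 11, 12, 14, 11, 14, 27, 43, 43, 43, 39, 33, 36, 27, 17, 19, 5, 10, 11, 10, 12, 8, 14, 45, 138, 169]
184 L [84, 76, 70, 74, 80, 94, 107, 97, 106, 110, 105, 65, 59, 78, 88, 86, 81, 81, 89, 103, 64, 19, 19, 6, 15, 13] 
    R [11, 6, 4, 4, 4, 10, 7, 11, 19, 60, 84, 80
[... 424 characters left out ...]
4, 14, 11] 
    R [4, 7, 6, 15, 31, 44, 47, 42, 38, 71, 68, 63, 66, 103, 102, 94, 67, 59, 85, 103, 83, 72, 88, 109, 111, 116, 127, 163, 166]
196 L [82, 77, 54, 20, 10, 12, 8, 9, 11, 14, 10, 9, 37, 92, 109, 111, 113, 110, 105, 99, 38, 11, 12, 12, 12, 10] 
    R [9, 6, 4, 3, 13, 13, 21, 10, 31, 55, 58, 59, 75, 112, 115, 98, 46, 41, 87, 75, 61, 71, 93, 91, 105, 116, 137, 166, 162]
200 L [115, 104, 130, 126, 121, 116, 110, 106, 100, 99, 92, 86, 90, 92, 100, 100, 100, 93, 84, 64, 23, 29, 29, 29, 19, 18] 
    R [12, 10, 7, 2, 13, 13, 16, 12, 66, 102, 101, 106, 107, 106, 110, 82, 24, 30, 77, 78, 83, 83, 92, 94, 99, 106, 150, 165, 164]
[[257.0, 185.0], [257.0, 167.0], [257.0, 154.0], [257.0, 122.0]]
```

```bash
for i in 1 2 3; do python3 -m crank '{"dp":[[2,17,0],[4,34,0],[6,51,0],[8,68,0],[10.6,85.2,0]],"delta_rot":[[0,0,7],[0,0,14],[0,0,21],[0,0,28],[0,0,35]]}' | grep -E "pos|open"; done
python3 -m crank '{"dp":[[0,0,-10],[0,0,-20],[0,0,-20],[0,0,-20],[0,0,-20]],"delta_rot":[[0,0,0.4],[0,0,0.4],[0,0,0.4],[0,0,0.4],[0,0,0.4]]}'
python3 - <<'E'
from h import *
import json
c,im=snap("wrist","pics/w8.png"); s=manip.get_state();json.dump({k:np.array(v).tolist() for k,v in c.items()},open("w8.json","w"))
print(s["tcp_pos"],s["joint_positions"].round(2),s["time_s"],np.degrees(np.arctan2(s["eef_rot"][1,1],s["eef_rot"][0,1])))
cv2.imwrite("pics/w8b.png",cv2.resize(im[40:340,106:406],(600,600),interpolation=cv2.INTER_CUBIC))
E
```

```text
tcp_pos: [0.4915, -0.2344, 0.0958]
opening: 0.0175
tcp_pos: [0.5021, -0.1492, 0.0959]
opening: 0.0177
tcp_pos: [0.5127, -0.064, 0.0959]
opening: 0.0179
time_s: 15.18
tcp_pos: [0.5128, -0.0655, 0.0762]
eef_rot: [[-0.0, 0.913, -0.408], [0.0, -0.408, -0.913], [-1.0, -0.0, 0.0]]
wrist_force: [-0.2, 0.3, -0.1]
opening: 0.0175
[ 0.51292543 -0.06546757  0.07643002] [-0.28  0.1   1.73 -0.    1.31  0.14] 15.2333 -24.087991052286437
```

View pics/w8b.png

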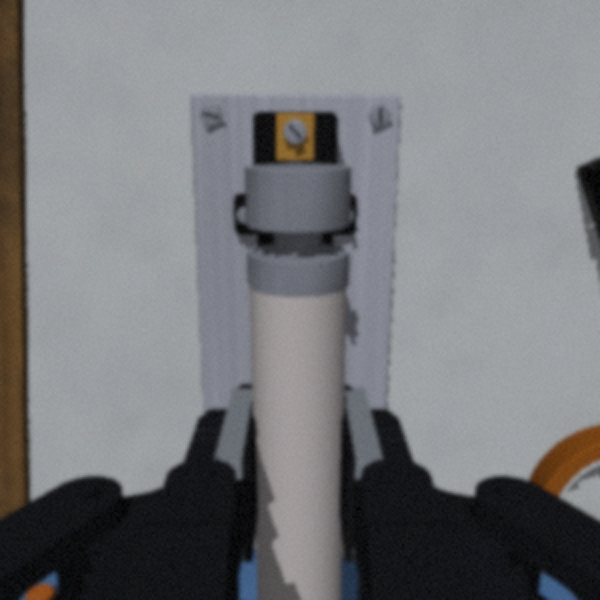

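Looking along the block, the fuse axis (column about 298) lies over the plate's centreline (about 296.5) and parallel to it. The plate end is at row 96. I'll compute the along-block offset.

Run:
```python
from h import *
import json
c=json.load(open("w8.json"));s=manip.get_state();p=s["tcp_pos"];T=s["eef_rot"]
F=lambda q:(q[0]/2+106,q[1]/2+40)
d=-T[:,2];n=T[:,1];print("d",d.round(3),"n",n.round(3))
for nm,q,z in [("TL",(192,96),.004),("TR",(401,96),.004),("lowL",(205,405),.004),("lowR",(388,405),.004),("brass",(295,131),.032),("pedend",(296,112),.0305)]:
    v=onz(c,F(q),z)-p;print(nm,"along",(v@d).round(4),"lat",(v@n).round(4))
print("w2 ctr along",((np.array([.5116,-.0674,0])-p)@d).round(4),"lat",((np.array([.5116,-.0674,0])-p)@n).round(4))
ax=p[2]+.053
for nm,row,h in [("end",164,ax+.0103),("gr_out",235,ax+.008),("gr_in",250,ax+.0103),("tube",294,ax+.0103)]:
    v=onz(c,F((298,row)),h)-p;print(nm,(v@d).round(4),(v@n).round(4))
print({h:[((proj(c,p+T@np.array([-h,0,-k]))-np.array([106,40]))*2).round(0).tolist() for k in (.04,.047,.052,.0635)] for h in (.055,.060,.063,.066)})
w=F((245,164)),F((350,164));print("cap width depth:",np.linalg.norm(onz(c,w[0],ax)-onz(c,w[1],ax)))
```

```text
d [ 0.408  0.913 -0.   ] n [ 0.913 -0.408  0.   ]
TL along 0.0816 lat -0.0392
TR along 0.0816 lat 0.0401
lowL along -0.0456 lat -0.0392
lowR along -0.0455 lat 0.0401
brass along 0.0689 lat -0.0
pedend along 0.0751 lat 0.0003
w2 ctr along -0.0023 lat -0.0004
end 0.0634 0.001
gr_out 0.0499 0.0011
gr_in 0.0474 0.0011
tube 0.0388 0.0011
{0.055: [[293.0, 278.0], [293.0, 245.0], [293.0, 220.0], [293.0, 161.0]], 0.06: [[293.0, 284.0], [293.0, 249.0], [293.0, 223.0], [292.0, 162.0]], 0.063: [[293.0, 288.0], [292.0, 252.0], [292.0, 226.0], [292.0, 163.0]], 0.066: [[292.0, 291.0], [292.0, 255.0], [292.0, 228.0], [292.0, 164.0]]}
cap width depth: 0.020868109174960313
```

```bash
python3 -m crank '{"dp":[[-0.5,0.3,-12],[-0.5,0.3,-24],[-0.5,0.3,-36],[-0.5,0.3,-48],[-0.5,0.3,-54]],"delta_rot":[[0,0,0],[0,0,0],[0,0,0],[0,0,0],[0,0,0]]}' | grep -E "pos|force|open"
python3 -m crank '{"dp":[[0,0,-3],[0,0,-6],[0,0,-8],[0,0,-10],[0,0,-10]],"delta_rot":[[0,0,0],[0,0,0],[0,0,0],[0,0,0],[0,0,0]]}' | grep -E "pos|force|open"
python3 -m crank '{"dp":[[0,0,-1],[0,0,-2],[0,0,-3],[0,0,-4],[0,0,-4]],"delta_rot":[[0,0,0],[0,0,0],[0,0,0],[0,0,0],[0,0,0]]}' | grep -E "pos|force|open"
```

```text
tcp_pos: [0.5113, -0.0644, 0.0198]
wrist_force: [0.4, -0.5, -1.3]
opening: 0.0177
tcp_pos: [0.5124, -0.0646, 0.0122]
wrist_force: [-0.1, 1.1, -0.6]
opening: 0.0177
tcp_pos: [0.5123, -0.0645, 0.0081]
wrist_force: [-0.0, -0.3, -0.2]
opening: 0.0176
```

```bash
for i in 1 2 3; do python3 -m crank '{"dp":[[0,0,-0.7],[0,0,-1.4],[0,0,-2],[0,0,-2],[0,0,-2]],"delta_rot":[[0,0,0],[0,0,0],[0,0,0],[0,0,0],[0,0,0]]}' | grep -E "pos|force|open";  done
```

```text
tcp_pos: [0.5123, -0.0646, 0.0062]
wrist_force: [-0.2, 0.0, -1.1]
opening: 0.0177
tcp_pos: [0.5123, -0.0646, 0.0042]
wrist_force: [-0.0, 0.2, -1.2]
opening: 0.0175
tcp_pos: [0.5123, -0.0646, 0.0022]
wrist_force: [0.2, 0.4, -1.3]
opening: 0.0178
```

```bash
for i in 1 2 3; do python3 -m crank '{"dp":[[0,0,-0.5],[0,0,-1],[0,0,-1.5],[0,0,-1.5],[0,0,-1.5]],"delta_rot":[[0,0,0],[0,0,0],[0,0,0],[0,0,0],[0,0,0]]}' | grep -E "pos|force|open";  done
```

```text
tcp_pos: [0.5123, -0.0646, 0.0007]
wrist_force: [-0.8, 0.6, 0.2]
opening: 0.0176
tcp_pos: [0.5123, -0.0645, -0.0008]
wrist_force: [-2.3, 1.0, -0.0]
opening: 0.018
tcp_pos: [0.5127, -0.0646, -0.0017]
wrist_force: [-3.9, 1.0, 9.0]
opening: 0.0174
```

```bash
python3 -m crank '{"dp":[[-0.5,0.2,0],[-0.5,0.2,-0.3],[-0.5,0.2,-0.6],[-0.5,0.2,-1],[-0.5,0.2,-1]],"delta_rot":[[0,0,0],[0,0,0],[0,0,0],[0,0,0],[0,0,0]]}' | grep -E "pos|force|open"
```

```text
tcp_pos: [0.5126, -0.0646, -0.0024]
wrist_force: [-1.6, -0.2, 11.4]
opening: 0.0176
```

```bash
python3 -m crank '{"dp":[[0,0,-0.2],[0,0,-0.4],[0,0,-0.6],[0,0,-0.8],[0,0,-0.8]],"delta_rot":[[0,0,0],[0,0,0],[0,0,0],[0,0,0],[0,0,0]]}' | grep -E "pos|force|open"
```

```text
tcp_pos: [0.5127, -0.0646, -0.0031]
wrist_force: [-2.1, 0.5, 12.9]
opening: 0.0176
```

```bash
python3 -m crank '{"dp":[[0,0,-0.2],[0,0,-0.4],[0,0,-0.6],[0,0,-0.8],[0,0,-0.8]],"delta_rot":[[0,0,0],[0,0,0],[0,0,0],[0,0,0],[0,0,0]]}' | grep -E "pos|force|open"
```

```text
tcp_pos: [0.5127, -0.0646, -0.0039]
wrist_force: [-2.1, 1.0, 10.6]
opening: 0.0177
```

```bash
python3 -m crank '{"dp":[[0,0,-0.2],[0,0,-0.4],[0,0,-0.6],[0,0,-0.8],[0,0,-0.8]],"delta_rot":[[0,0,0],[0,0,0],[0,0,0],[0,0,0],[0,0,0]]}' | grep -E "pos|force|open"
```

```text
tcp_pos: [0.5126, -0.0645, -0.0049]
wrist_force: [-1.4, 1.1, 11.5]
opening: 0.0177
```

```bash
python3 -m crank '{"dp":[[0,0,-0.2],[0,0,-0.4],[0,0,-0.6],[0,0,-0.8],[0,0,-0.8]],"delta_rot":[[0,0,0],[0,0,0],[0,0,0],[0,0,0],[0,0,0]]}' | grep -E "pos|force|open"
```

```text
tcp_pos: [0.5125, -0.0645, -0.0058]
wrist_force: [-2.5, 1.4, 9.6]
opening: 0.0181
```

```bash
python3 -m crank '{"dp":[[0,0,-0.2],[0,0,-0.4],[0,0,-0.6],[0,0,-0.8],[0,0,-0.8]],"delta_rot":[[0,0,0],[0,0,0],[0,0,0],[0,0,0],[0,0,0]]}' | grep -E "pos|force|open"
```

```text
tcp_pos: [0.5125, -0.0645, -0.0067]
wrist_force: [-1.2, 1.5, 7.6]
opening: 0.0179
```

```bash
python3 -m crank '{"dp":[[0,0,-0.2],[0,0,-0.5],[0,0,-0.8],[0,0,-1],[0,0,-1]],"delta_rot":[[0,0,0],[0,0,0],[0,0,0],[0,0,0],[0,0,0]]}' | grep -E "pos|force|open|torq"
python3 -c "
from rig import manip
s=manip.get_state();print(s['wrist_torque'].round(2))"
```

```text
tcp_pos: [0.5123, -0.0645, -0.0078]
wrist_force: [-1.1, 1.0, 5.7]
opening: 0.0178
[ 0.12  0.19 -0.03]
```

```bash
python3 -m crank '{"dp":[[0,0,-0.2],[0,0,-0.5],[0,0,-0.8],[0,0,-1],[0,0,-1]],"delta_rot":[[0,0,0],[0,0,0],[0,0,0],[0,0,0],[0,0,0]]}' | grep -E "pos|force|open|torq"
python3 -c "
from rig import manip
s=manip.get_state();print(s['wrist_torque'].round(2))"
```

```text
tcp_pos: [0.5121, -0.0645, -0.009]
wrist_force: [-1.1, 0.9, 4.9]
opening: 0.0177
[ 0.06  0.14 -0.09]
```

```bash
for i in 1 2; do python3 -m crank '{"dp":[[0,0,-0.2],[0,0,-0.5],[0,0,-0.8],[0,0,-0.8],[0,0,-0.8]],"delta_rot":[[0,0,0],[0,0,0],[0,0,0],[0,0,0],[0,0,0]]}' | grep -E "pos|force|open|torq"
python3 -c "
from rig import manip
s=manip.get_state();print(s['wrist_torque'].round(2))"; done
```

```text
tcp_pos: [0.5118, -0.0643, -0.0102]
wrist_force: [-0.1, 0.5, 1.2]
opening: 0.0179
[0.05 0.11 0.  ]
tcp_pos: [0.5118, -0.0643, -0.011]
wrist_force: [-0.4, 0.5, -0.6]
opening: 0.0177
[ 0.07 -0.04 -0.06]
```

```bash
for i in 1 2; do python3 -m crank '{"dp":[[0,0,-0.2],[0,0,-0.5],[0,0,-0.7],[0,0,-0.7],[0,0,-0.7]],"delta_rot":[[0,0,0],[0,0,0],[0,0,0],[0,0,0],[0,0,0]]}' | grep -E "pos|force|torq"
python3 -c "
from rig import manip
s=manip.get_state();print(s['wrist_torque'].round(2))"; done
```

```text
tcp_pos: [0.5118, -0.0644, -0.0116]
wrist_force: [0.4, -0.9, -0.1]
[ 0.02  0.03 -0.03]
tcp_pos: [0.5118, -0.0643, -0.0123]
wrist_force: [-0.1, 0.3, -1.7]
[ 0.02  0.02 -0.06]
```

```bash
for i in 1 2; do python3 -m crank '{"dp":[[0,0,-0.2],[0,0,-0.5],[0,0,-0.7],[0,0,-0.7],[0,0,-0.7]],"delta_rot":[[0,0,0],[0,0,0],[0,0,0],[0,0,0],[0,0,0]]}' | grep -E "pos|force|torq"
python3 -c "
from rig import manip
s=manip.get_state();print(s['wrist_torque'].round(2))"; done
```

```text
tcp_pos: [0.5118, -0.0644, -0.013]
wrist_force: [-0.6, 0.5, -0.2]
[-0.02  0.04 -0.07]
tcp_pos: [0.5119, -0.0644, -0.0137]
wrist_force: [-1.2, -1.8, -2.0]
[-0.22  0.12 -0.07]
```

```bash
python3 -m crank '{"dp":[[-0.2,-0.5,0],[-0.2,-0.5,-0.2],[-0.2,-0.5,-0.4],[-0.2,-0.5,-0.6],[-0.2,-0.5,-0.6]],"delta_rot":[[0,0,0],[0,0,0],[0,0,0],[0,0,0],[0,0,0]]}' | grep -E "pos|force|torq"
python3 -c "
from rig import manip
s=manip.get_state();print(s['wrist_torque'].round(2),s['time_s'])"
```

```text
tcp_pos: [0.5116, -0.0648, -0.0143]
wrist_force: [0.2, 1.8, -3.1]
[ 0.19 -0.01  0.01] 25.2333
```

```bash
python3 -m crank '{"dp":[[0,0,-0.2],[0,0,-0.4],[0,0,-0.6],[0,0,-0.6],[0,0,-0.6]],"delta_rot":[[0,0,0],[0,0,0],[0,0,0],[0,0,0],[0,0,0]]}' | grep -E "pos|force|torq"
python3 -c "
from rig import manip
s=manip.get_state();print(s['wrist_torque'].round(2))"
```

```text
tcp_pos: [0.5116, -0.0649, -0.0149]
wrist_force: [0.4, -0.1, -3.9]
[-0.04  0.06 -0.03]
```

```bash
python3 -m crank '{"dp":[[0,0,-0.2],[0,0,-0.4],[0,0,-0.6],[0,0,-0.6],[0,0,-0.6]],"delta_rot":[[0,0,0],[0,0,0],[0,0,0],[0,0,0],[0,0,0]]}' | grep -E "pos|force|torq"
python3 -c "
from rig import manip
s=manip.get_state();print(s['wrist_torque'].round(2))"
```

```text
tcp_pos: [0.5116, -0.0649, -0.0155]
wrist_force: [-0.3, 0.4, -3.7]
[-0.05  0.09 -0.03]
```

```bash
python3 -m crank '{"dp":[[0,0,-0.2],[0,0,-0.4],[0,0,-0.6],[0,0,-0.6],[0,0,-0.6]],"delta_rot":[[0,0,0],[0,0,0],[0,0,0],[0,0,0],[0,0,0]]}' | grep -E "pos|force|torq"
python3 -c "
from rig import manip
s=manip.get_state();print(s['wrist_torque'].round(2))"
```

```text
tcp_pos: [0.5116, -0.0649, -0.0161]
wrist_force: [-0.6, 0.2, -3.4]
[ 0.02  0.07 -0.08]
```

```bash
python3 -m crank '{"dp":[[0,0,-0.2],[0,0,-0.4],[0,0,-0.5],[0,0,-0.5],[0,0,-0.5]],"delta_rot":[[0,0,0],[0,0,0],[0,0,0],[0,0,0],[0,0,0]]}' | grep -E "pos|force|torq"
python3 -c "
from rig import manip
s=manip.get_state();print(s['wrist_torque'].round(2))"
```

```text
tcp_pos: [0.5117, -0.0649, -0.0165]
wrist_force: [-0.5, -0.5, -3.4]
[ 0.06  0.12 -0.07]
```

```bash
python3 -m crank '{"dp":[[0,0,-0.2],[0,0,-0.4],[0,0,-0.5],[0,0,-0.5],[0,0,-0.5]],"delta_rot":[[0,0,0],[0,0,0],[0,0,0],[0,0,0],[0,0,0]]}' | grep -E "pos|force|torq"
python3 -c "
from rig import manip
s=manip.get_state();print(s['wrist_torque'].round(2),s['time_s'])"
```

```text
tcp_pos: [0.5117, -0.0649, -0.0167]
wrist_force: [-3.8, 1.8, 4.8]
[ 0.16  0.61 -0.08] 27.3167
```

Both ends bottomed together: the downward pull switched to +5 N within 0.2 mm and the moment about the lateral axis is about 0.1 N·m, so the fuse is level. Releasing.

```bash
python3 -m crank '{"dp":[[0,0,0],[0,0,0],[0,0,0],[0,0,0],[0,0,0]],"delta_rot":[[0,0,0],[0,0,0],[0,0,0],[0,0,0],[0,0,0]]}' -0.2 | grep -E "pos|force|open"
python3 -m crank '{"dp":[[0,0,3],[0,0,8],[0,0,14],[0,0,20],[0,0,30]],"delta_rot":[[0,0,0],[0,0,0],[0,0,0],[0,0,0],[0,0,0]]}' | grep -E "pos|force|open"
python3 -m crank '{"dp":[[0,0,15],[0,0,30],[0,0,45],[0,0,60],[0,0,60]],"delta_rot":[[0,0,0],[0,0,0],[0,0,0],[0,0,0],[0,0,0]]}' | grep -E "pos|force|open"
python3 - <<'E'
from h import *
import json
c,im=snap("wrist","pics/w9.png"); s=manip.get_state();p=s["tcp_pos"];T=s["eef_rot"]
c2,sc=snap("scene","pics/s9.png")
d=np.array([.407,.9135,0]);o=np.array([.5116,-.0678,.04])
print("expected px of fuse ends etc:",[proj(c,o+d*k+[0,0,.0103]).round(0).tolist() for k in (-.06,-.037,.0427,.0497,.0547,.066)])
g=cv2.cvtColor(im,cv2.COLOR_BGR2GRAY)
print("s9",[proj(c2,o+d*k).round(0).tolist() for k in (-.0635,0,.0635)],p)
a=cv2.resize(im[40:340,126:386],(520,600),interpolation=cv2.INTER_CUBIC)
b=cv2.resize(sc[115:185,200:270],(280,280),interpolation=cv2.INTER_CUBIC)
cv2.imwrite("pics/w9b.png",np.hstack([a,cv2.copyMakeBorder(b,0,320,0,0,cv2.BORDER_CONSTANT)]))
E
```

```text
tcp_pos: [0.5117, -0.0649, -0.017]
wrist_force: [-0.2, 0.2, -0.8]
opening: 0.0341
tcp_pos: [0.5114, -0.0648, 0.0134]
wrist_force: [0.1, -0.5, -1.0]
opening: 0.0343
tcp_pos: [0.5131, -0.0652, 0.0767]
wrist_force: [0.6, 0.5, 0.2]
opening: 0.0341
expected px of fuse ends etc: [[253.0, 290.0], [253.0, 262.0], [253.0, 152.0], [253.0, 141.0], [253.0, 133.0], [253.0, 115.0]]
s9 [[239.0, 157.0], [226.0, 142.0], [213.0, 128.0]] [ 0.51252684 -0.06508298  0.074991  ]
```

View pics/w9b.png

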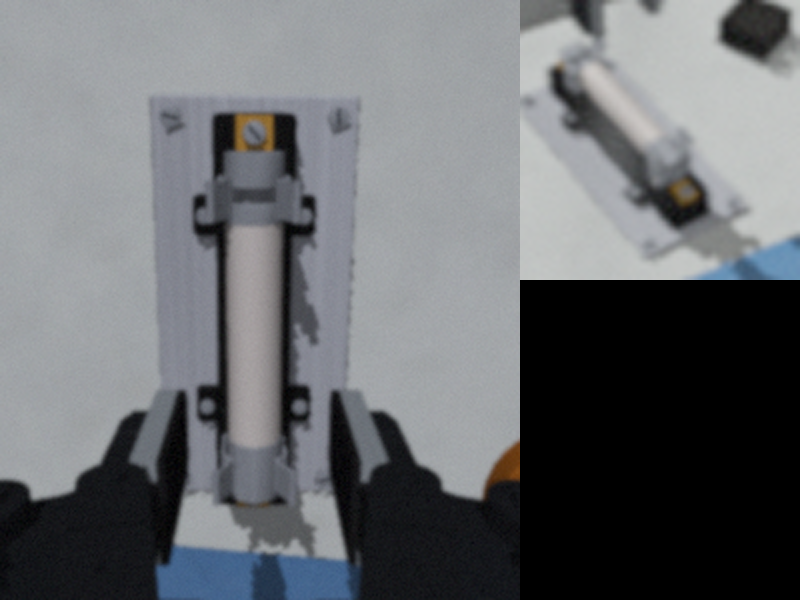

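The last picture shows the fuse in both clips, with the groove between the leaves of the pin clip at about (253,195) and the plain cap between the leaves at (257,470). The gripper is clear, so I'm handing in.

```bash
python3 -c "
from rig import manip
s=manip.get_state();print(s['time_s'],s['wrist_force'].round(1),s['opening'])
print(manip.job_done())"
```

```text
28.6667 [-0.1 -0.6  0.4] 0.03401209096544575
the job is handed in; nothing more can be done
None
```

I took the grooved fuse out of the rack, turned it so the groove faced the clip with the pin, and snapped it into both clips. I let go, backed the arm off and handed the job in at about 29 s; the rig gives no verdict.

**Checks that passed**
- **Force:** the clip throats peaked at about 13 N on the wrist readings. The clips then pulled the fuse down, and it bottomed at about 5 N. Readings came only at the end of each step, so brief peaks in between are not covered.
- **Seating depth:** from first touch on the clip lips to the bottom was about 15.7 mm, against roughly 15.6 mm worked out from the clip sizes.
- **Level:** there was almost no tilting moment at the bottom, and nothing held the pin end high. On the way down I felt about 2 N lengthways and slid the fuse back 0.5 mm, after which it dropped.
- **Picture:** the last one shows the fuse in both clips, the groove at the pin clip and the gripper clear of the fuse.

**What failed or disagreed**
- **First grasp missed:** the fingers shut just above the fuse. Two cameras showed the fingertips about 35 mm short of the reported tool point, so I went lower in small steps and gripped it properly.
- **Grip width:** the gripper read 17.7 mm on a 19.6 mm tube.
- **Fuse position:** two camera estimates differed by about 5 mm along the fuse, so I used the average.
- **Not checked:** I did not measure the final height of the fuse ends; that rests on the force and depth readings. I did not check the tape, screwdriver and cutters at the end, and last saw the plain fuse in place just after the lift. I felt no unexpected contact with any of them.

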